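Seat a spice jar in the jar sealer and hold its key down

TASK

Take the jar of dried green herb (black label with green leaves, black cap) out of the wooden spice rack and stand it upright, fully home, in the round well of the white jar sealer. Let go of it, then push the sealer's orange spring-loaded key down with the gripper until its pointer stands in the green band, keep it there for at least three seconds without ever letting the pointer reach the red band, and finish still holding it in the green. Do not press the key before the jar is home, and leave the other jar in the rack and the other things where they are.

Things in the scene. Friction and masses are not known exactly. Their poses are not given: they have to be found in the camera images.
- spice_jar_2: the jar to seal: clear, pale green content, black label with green leaves, plain black cap; 41 mm across (cap too), 105 mm tall, about 0.11 kg, closed. Origin at the centre of its underside, z up. It starts in one of the rack's two holes, its label turned roughly along the rack's +y. Held by two flat pads above its middle, it can swing between them if it is moved or spun fast.
- spice_jar_1: the other jar in the rack, with a dark blue label with red peppers and a dark cap with a red and blue top: stays there; 41 mm across and 105 mm tall, about 0.11 kg, closed, solid; its black cap is as wide as the body. Origin at the centre of its underside, z up along the jar.
- rack: fixed wooden block 70 x 144 x 35 mm (x, y, z) with two holes of 44 mm side by side along its y axis, at y = +36 and -36 mm; the holes are 28 mm deep, so the jars stand 7 mm above the worktop and their caps end at 112 mm. Origin at the centre of its underside; its y axis points roughly to the robot's left.
- well (a point): centre of the flat floor of the sealer's well. The sealer is a fixed white housing 104 x 160 x 55 mm (x, y, z; its front, -x, is turned roughly to the robot). The well is a round hole of 46 mm, open at the top of the housing, 40 mm deep, with a 3 mm chamfer; its floor lies 15 mm above the worktop, so a seated jar ends 120 mm above the worktop. Axes as the housing's; the key stands 88 mm from the well along +y.
- key (a joint): how far the sealer's key is pushed down, in m: 0 released, 0.024 at its stop. A vertical spring plunger: about 4 N to start it, 8 N in the middle of the green, 11 N at the stop; it springs back up when let go. The pointer is in the green band from 0.009 to 0.017 and in the red band from 0.0205.
- key_top (a point): centre of the top face of the key's orange disc, 44 mm across, 95 mm above the worktop when released; it moves down with the key. A steel bracket from the disc leads sideways (+y, no obstacle to the gripper) and down to a black pointer bar in front of the gauge on the housing's +y end (white, then the green band, white, and the red band lowest). The housing's top lies 40 mm below the released disc's top.
- garlic: bystander: garlic bulb, 48 x 50 x 51 mm, loose; origin at its underside
- onion: bystander: red onion, 78 mm across, 84 mm tall, loose; origin at its underside
- bowl: bystander: small empty steel bowl, 92 mm across, 36 mm tall, loose; origin at its underside
- sealer: the jar sealer, fixed; origin at the centre of its housing's underside; the well's axis at y = -44 mm, the key's at y = +44 mm in its axes

How it is judged:
By the outcome, as a careful person would: the job done as asked, in the order asked, and still so for the second after the job is handed in, while the arm keeps its last pose, push and grip.
It also fails if it takes over 59 s, if anything falls off the work surface, if the arm or the gripper's body presses on something with over 40 N, if the wrist force passes 120 N, or if a joint passes its speed limit or range.

ROBOT

A 6-joint arm with a two-finger parallel gripper is mounted at the origin on a cart in front of the work surface, level with it; the furniture and walls round the work are solid. World frame = base frame: x ahead of the robot, y to its left, z up, the work surface at z = 0. Lengths are in mm, angles in rad, forces in N, time in s.
With the tool pointing down it reaches from about 350 to 775 mm from the base axis. Payload 7.3 kg.
Tool frame: the origin (TCP) lies at the very end of the fingers, on their centre line; the grasp point (between the pads) lies 19 mm behind it (pinch_z is the distance from the TCP to the grasp point, in mm); z points along the fingers, y is the direction in which the jaws open and shut (so a half turn about z gives the same grasp; the last joint's range is limited). The gripper opens to 92 mm and grips with 3 to 60 N. Pads are 19 mm wide; open, the fingers measure 130 mm over their backs; the gripper's body (75 mm by 190 mm) begins 47 mm behind the grasp point.
Start: joints at [1.14, 0.342, 1.524, -0, 1.275, -0.146], TCP at [147.492, 503.876, 226.741] pointing down, gripper open.
Joint ranges: [-2.53, 2.53], [-0.77, 2.02], [0.04, 2.7], [-1, 4.14], [0.28, 2.66], [-3.11, 3.11]. Speed limits (rad/s): [2.57, 2.57, 3.14, 3.14, 3.14, 3.14].

INTERFACE

Orientations are given as [roll, pitch, yaw] about the fixed x, y, z axes, in that order (R = Rz(yaw) Ry(pitch) Rx(roll)).
In Python, from plant import * gives the robot as it stands.
- The arm moves only by the tool step_arm, never from a script. Its argument "moves" is one flat list of numbers, 7 for each row, row after row: the shift along the tool's x, y, z scaled (see below), then the turn, a rotation vector about the tool's x, y, z scaled (see below), then the closure, from -1 (fully open) to 1 (shut). A call has 1 to 8 rows; each row shifts and turns the pose as measured when the row begins, along the tool's axes as they then stand; what a row does not reach is not made up. The controller multiplies each number of a shift by 2 cm and each number of a turn by 4 degrees. A row lasts 1/12 s, in which the tool goes at most 41.7 mm and 7.16 degrees, less where a joint would pass 70% of its speed; a pose out of reach is approached as far as the arm can. A call with a number of a shift or a turn outside -1 to 1 is refused whole. A call with a gripper value outside its range is refused whole. The fingers move at their own pace and stop on an object; the grip force is fixed at half the most. Time passes only in rows, so rows that do not move let the fingers close. It gives the time, the measured TCP pose, the force and the opening at its end, in the units of the state.
- get_obs(): the state, without advancing time (a new reading comes with each control period).
- capture(name): name is "side" or "top"; returns the picture (400x640x3 uint8, red, green, blue); there is no depth.
- get_calibration(name): a dict with "mtx" (3x3 intrinsics, pixels), "eye" and "orientation" of the camera in the world. Camera axes: x right, y down, z forward; pixel columns grow to the right and rows downward; lengths in mm; the calibration is good to about 2 mm. A picture is of the moment at which its call begins. get_calibration takes no time and is no camera call.
- close_job(): hands the job in, once; it reports no verdict.
The state is a dict: "time": time; "joint_positions": joint angles; "dq": joint speeds; "tau": joint torques, N m; "tool_pos": TCP position; "tcp_rot": TCP orientation; "contact_force": force on the tool from outside, world axes, zero at the start; "moment": the same for the moment, N m; "grip_width": finger opening in mm.
Only numpy, scipy, OpenCV 4.12 (cv2) and the standard library are available. Lean on these libraries where they do the work, as an engineer would, in place of code of your own. Each camera call takes 0.05 s, during which the arm holds its last target.

## Working session

There is one attempt and no reset: what is moved stays moved. The work goes in short steps, Python scripts to look and compute and a tool call to move; the robot and the scene stay as the last step left them, time stands still between calls to the robot, and variables do not carry over. Pictures are saved under pics/ and viewed, and the job is handed in when it is done.

Besides the shell and the picture viewer there is one more tool, called after "Request:" as name(argument=value, ...) on one line, values as JSON. step_arm: Moves the arm, as the interface text tells. Shifts and turns lie within -1 to 1; 1 stands for 2 cm of shift or 4 degrees of turn. Its arguments: {"type":"object","properties":{"moves":{"type":"array"}},"required":["moves"]}

```bash
mkdir -p pics; ls
python3 - <<'E'
from plant import *
import cv2
for n in("side","top"):
    im=capture(n); cv2.imwrite(f"pics/{n}0.png",im[:,:,::-1]); c=get_calibration(n); print(n,c)
print(get_obs())
E
```

```text
pics
side {'mtx': array([[508.93746138,   0.        , 311.19700819],
       [  0.        , 508.93746138, 193.8779777 ],
       [  0.        ,   0.        ,   1.        ]]), 'eye': array([ 365.84197799, 1078.07016904,  626.05498655]), 'orientation': array([-2.00378535,  0.00993468, -2.96061642])}
top {'mtx': array([[448.11479484,   0.        , 319.43967452],
       [  0.        , 448.11479484, 209.59869767],
       [  0.        ,   0.        ,   1.        ]]), 'eye': array([ 403.80242484,  -54.83543621, 1514.8423038 ]), 'orientation': array([-3.03452378,  0.02558012, -1.59265861])}
{'time': 0.1, 'joint_positions': array([ 1.14000713e+00,  3.42633886e-01,  1.52491801e+00,  2.20015579e-06,
        1.27540342e+00, -1.46028075e-01]), 'dq': array([ 0.00172917, -0.00279462, -0.00096157,  0.00129371,  0.00090259,
        0.00012789]), 'tau': array([ 1.03821516e-03, -4.32001376e+01, -2.44699162e+01,  7.18210987e-02,
        5.25767030e-02, -5.00266879e-05]), 'tool_pos': array([147.32628454, 503.52665808, 226.12562156]), 'tcp_rot': array([-3.14024479e+00, -2.00363312e-04,  2.85683075e+00]), 'contact_force': array([ 0.5926853 , -0.80574685, -1.28651227]), 'moment': array([-0.01100973,  0.01138301, -0.00401969]), 'grip_width': 92.2094923970104}
```

View pics/side0.png

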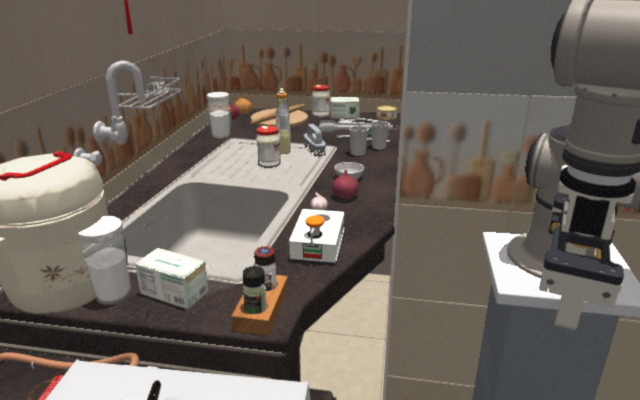

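View pics/top0.png

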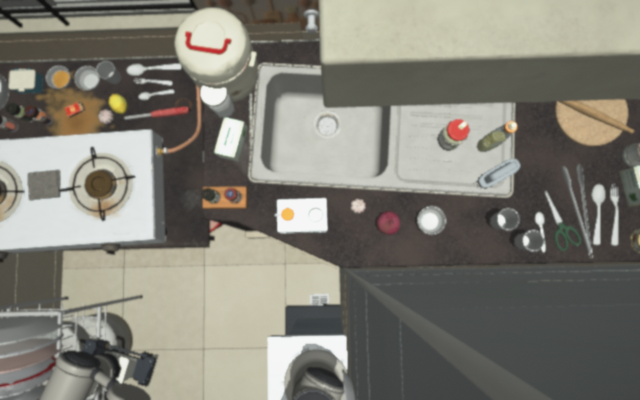

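```bash
cat > h.py <<'E'
import numpy as np, cv2
from scipy.spatial.transform import Rotation as R
from plant import *
def cam(n):
    c=get_calibration(n); return c['mtx'],np.array(c['eye']),R.from_euler('xyz',c['orientation']).as_matrix()
def proj(n,P):
    K,e,M=cam(n); p=(np.atleast_2d(P)-e)@M; q=p@K.T; return q[:,:2]/q[:,2:]
def unproj(n,uv,z):
    K,e,M=cam(n); d=M@np.linalg.solve(K,[uv[0],uv[1],1]); return e+d*(z-e[2])/d[2]
def crop(n,x0,y0,x1,y1,name,s=5,im=None):
    if im is None: im=capture(n)[:,:,::-1]
    c=cv2.resize(im[y0:y1,x0:x1],None,fx=s,fy=s,interpolation=cv2.INTER_CUBIC); cv2.imwrite('pics/'+name+'.png',c)
E
python3 - <<'E'
from h import *
crop('top',190,170,350,250,'tc',5,cv2.imread('pics/top0.png'))
crop('side',220,200,360,340,'sc',4,cv2.imread('pics/side0.png'))
print(proj('top',[[0,0,0]]),proj('side',[[0,0,0]]))
for u,z in (((209,195),112),((232,195),112),((288,214),95),((316,214),55)): print(unproj('top',u,z))
E
```

```text
[[317.22468062 382.44904628]] [[556.26139059 257.7276682 ]]
[610.71911573 328.03951641 112.        ]
[608.84678893 254.50727286 112.        ]
[545.56519407  78.75561926  95.        ]
[547.32098045  -9.34305729  55.        ]
```

View pics/tc.png

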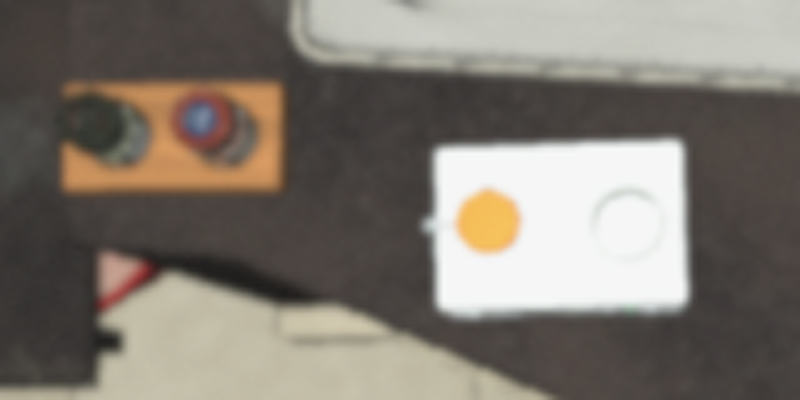

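View pics/sc.png

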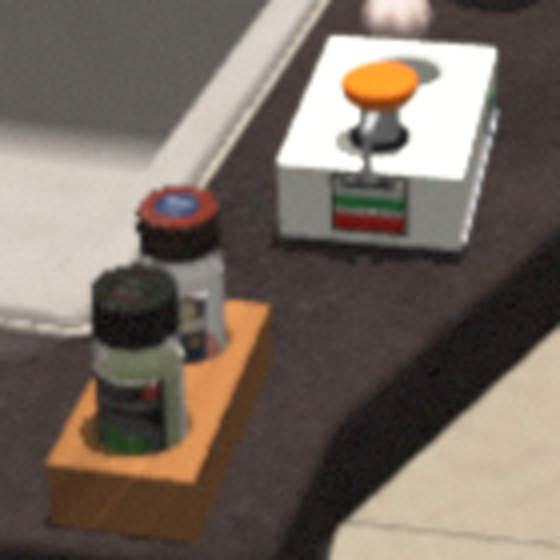

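```bash
cat > fit.py <<'E'
from h import *
from scipy.optimize import least_squares
def T(u,v,s=5,o=(190,170)): return ((u+.5)/s-.5+o[0],(v+.5)/s-.5+o[1])
def S(u,v): return T(u,v,4,(220,200))
def pose(p,L):
    c,s=np.cos(p[2]),np.sin(p[2]); L=np.array(L,float); return np.c_[p[0]+c*L[:,0]-s*L[:,1],p[1]+s*L[:,0]+c*L[:,1],L[:,2]]
# (cam,px,local,weight)
rack=[('top',T(62,82),(35,72,35)),('top',T(283,82),(35,-72,35)),('top',T(283,190),(-35,-72,35)),('top',T(62,190),(-35,72,35)),
('top',T(203,120),(0,-36,112)),('top',T(95,121),(0,36,112)),
('side',S(271,307),(-35,-72,35)),('side',S(195,478),(-35,72,35)),('side',S(50,462),(35,72,35)),('side',S(55,525),(35,72,0)),('side',S(197,540),(-35,72,0)),
('side',S(179,208),(0,-36,112)),('side',S(136,292),(0,36,112))]
seal=[('top',T(434,148),(52,80,55)),('top',T(684,140),(52,-80,55)),('top',T(688,305),(-52,-80,55)),('top',T(438,311),(-52,80,55)),
('top',T(488,221),(0,44,95)),('top',T(629,224),(0,-44,55)),('side',S(382,83),(0,44,95)),
('side',S(333,36),(52,-80,55)),('side',S(497,47),(-52,-80,55)),('side',S(472,182),(-52,80,55)),('side',S(278,166),(52,80,55))]
def fit(d,p0):
    def r(p):
        return np.concatenate([ (proj(n,pose(p,[l]))[0]-px) for n,px,l in d])
    f=least_squares(r,p0,loss='soft_l1',x_scale=[10,10,.1]); print(f.x,np.degrees(f.x[2])); 
    for (n,px,l),e in zip(d,r(f.x).reshape(-1,2)): print(n,l,e.round(2))
    return f.x
pr=fit(rack,[600,290,0]); ps=fit(seal,[545,35,0])
print('jar2',pose(pr,[[0,36,7]]),'jar1',pose(pr,[[0,-36,7]]),'well',pose(ps,[[0,-44,15]]),'key',pose(ps,[[0,44,95]]))
E
python3 fit.py
```

```text
[ 6.13822114e+02  2.95444926e+02 -1.64575784e-02] -0.9429497829266922
top (35, 72, 35) [1.78 0.91]
top (35, -72, 35) [0.21 0.51]
top (-35, -72, 35) [-0.05 -0.36]
top (-35, 72, 35) [ 1.31 -0.01]
top (0, -36, 112) [0.25 0.07]
top (0, 36, 112) [-0.66  0.08]
side (-35, -72, 35) [ 0.09 -0.47]
side (-35, 72, 35) [0.11 1.24]
side (35, 72, 35) [-0.62  0.7 ]
side (35, 72, 0) [-0.44  0.16]
side (-35, 72, 0) [0.47 1.1 ]
side (0, -36, 112) [-0.03 -0.59]
side (0, 36, 112) [-0.31 -1.23]
[5.45334090e+02 3.72895786e+01 1.15485728e-02] 0.6616844829154581
top (52, 80, 55) [0.68 0.9 ]
top (52, -80, 55) [-0.76  0.73]
top (-52, -80, 55) [-0.45 -0.66]
top (-52, 80, 55) [ 0.62 -0.15]
top (0, 44, 95) [0.01 0.45]
top (0, -44, 55) [-0.19  0.07]
side (0, 44, 95) [-0.08 -1.06]
side (52, -80, 55) [-0.17  0.66]
side (-52, -80, 55) [0.07 0.71]
side (-52, 80, 55) [-1.76 -0.49]
side (52, 80, 55) [ 0.41 -0.11]
jar2 [[614.4145604  331.44005045   7.        ]] jar1 [[613.22966825 259.44980089   7.        ]] well [[545.84221576  -6.70748731  15.        ]] key [[544.82596394  81.2866445   95.        ]]
```

```bash
cat > ov.py <<'E'
from fit import *
def circ(x,y,z,r): t=np.linspace(0,2*np.pi,60); return np.c_[x+r*np.cos(t),y+r*np.sin(t),z+0*t]
def box(a,b,z): return np.array([(a,b,z),(a,-b,z),(-a,-b,z),(-a,b,z),(a,b,z)])
def ov(n,o,s,pr,ps,name,im,wh):
    c=cv2.resize(im[o[1]:o[1]+wh[1],o[0]:o[0]+wh[0]],None,fx=s,fy=s,interpolation=cv2.INTER_CUBIC)
    L=[pose(pr,x) for x in (box(35,72,35),box(35,72,0),circ(0,36,112,20.5),circ(0,-36,112,20.5))]+[pose(ps,x) for x in (box(52,80,55),box(52,80,0),circ(0,44,95,22),circ(0,-44,55,26),circ(0,-44,55,23))]
    for l in L:
        q=(proj(n,l)-o+.5)*s-.5; cv2.polylines(c,[np.round(q*8).astype(int)],False,(255,255,0),1,cv2.LINE_AA,3)
    cv2.imwrite('pics/'+name+'.png',c)
if __name__=='__main__':
    a,b=cv2.imread('pics/top0.png'),cv2.imread('pics/side0.png')
    ov('top',(195,180),8,pr,ps,'ot1',a,(65,35)); ov('top',(270,185),8,pr,ps,'ot2',a,(70,60)); ov('side',(225,235),7,pr,ps,'os1',b,(80,82)); ov('side',(280,200),8,pr,ps,'os2',b,(75,70))
E
python3 ov.py>/dev/null
```

```text
(no output)
```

View pics/ot1.png

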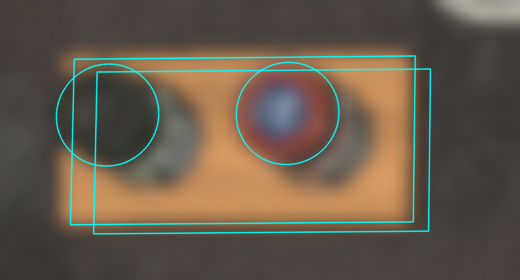

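View pics/ot2.png

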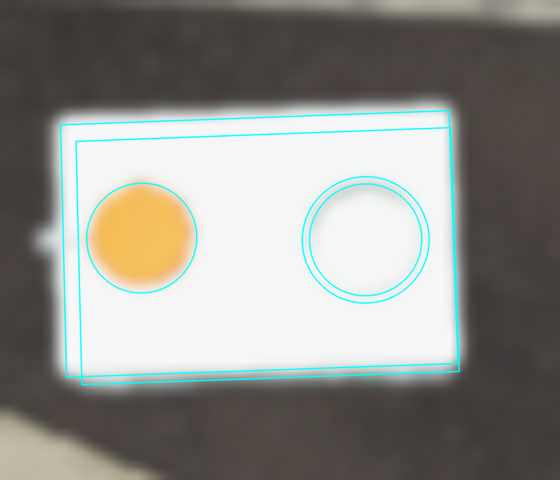

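View pics/os1.png

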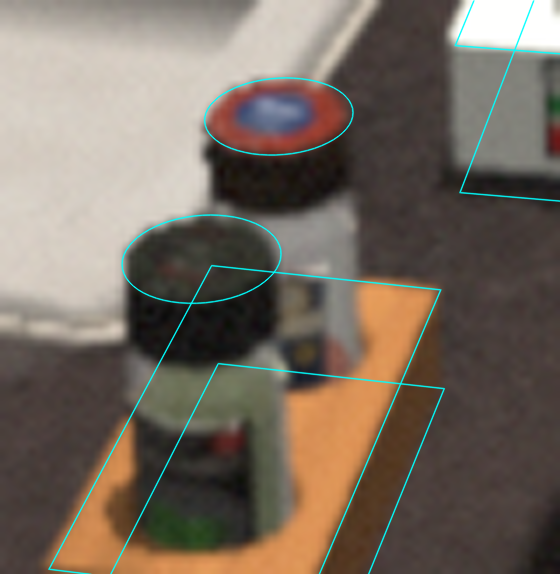

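View pics/os2.png

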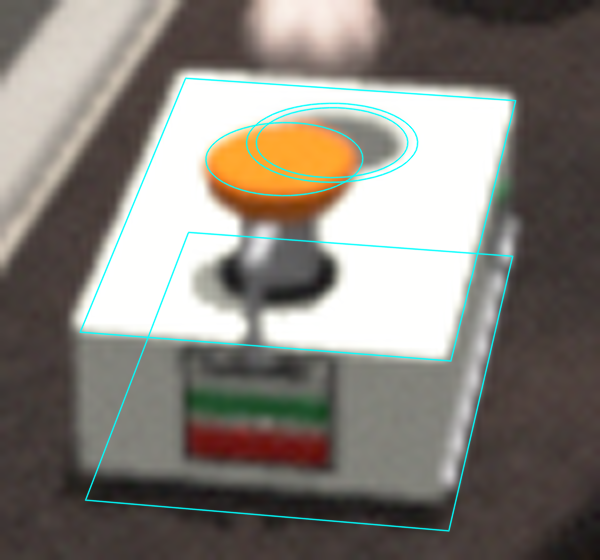

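Request:
step_arm(moves=[-1,0,0,0,0,0,-1,-1,0,0,0,0,0,-1,-1,0,0,0,0,0,-1,-1,0,0,0,0,0,-1,-1,0,0,0,0,0,-1,-1,0,0,0,0,0,-1,-1,0,0,0,0,0,-1,-1,0,0,0,0,0,-1])

```text
time: 0.77
tool_pos: [302.1, 456.5, 222.6]
tcp_rot: [-3.133, -0.004, 2.864]
contact_force: [-0.3, 0.2, 0.4]
grip_width: 91.7
```

Request:
step_arm(moves=[0,0,0,0,0,1,-1,0,0,0,0,0,1,-1,0,0,0,0,0,1,-1,0,0,0,0,0,1,-1,0,0,0,0,0,1,-1,0,0,0,0,0,1,-1,0,0,0,0,0,1,-1,0,0,0,0,0,1,-1])

```text
time: 1.43
tool_pos: [306.4, 452.7, 218.1]
tcp_rot: [-3.124, 0.004, 2.274]
contact_force: [1.2, 0.2, 0.1]
grip_width: 92.0
```

Request:
step_arm(moves=[0,0,0,0,0,1,-1,0,0,0,0,0,1,-1,0,0,0,0,0,1,-1,0,0,0,0,0,1,-1,0,0,0,0,0,1,-1,0,0,0,0,0,1,-1,0,0,0,0,0,1,-1,0,0,0,0,0,1,-1])

```text
time: 2.1
tool_pos: [305.0, 451.0, 214.2]
tcp_rot: [-3.122, 0.019, 1.687]
contact_force: [0.0, -1.0, -0.1]
grip_width: 92.2
```

```bash
cat > go.py <<'E'
from h import *
import sys
# go.py x y z yaw : total units
x,y,z,yaw=map(float,sys.argv[1:5])
o=get_obs(); M=R.from_euler('xyz',o['tcp_rot']); G=R.from_euler('xyz',[np.pi,0,yaw])
d=M.inv().apply(np.array([x,y,z])-o['tool_pos']); r=np.degrees((M.inv()*G).as_rotvec())
print('t',round(o['time'],2),'pos',np.round(o['tool_pos'],1),'rot',np.round(o['tcp_rot'],4),'F',np.round(o['contact_force'],1),'w',round(o['grip_width'],1))
print('shift units',np.round(d/20,2),'turn units',np.round(r/4,2))
E
python3 go.py 614 331 180 1.5708
```

```text
t 2.1 pos [305.  451.  214.2] rot [-3.1225  0.0186  1.6865] F [ 0.  -1.  -0.1] w 92.2
shift units [-7.71 14.69  1.58] turn units [-0.26  0.28  1.66]
```

Request:
step_arm(moves=[-0.55,0.95,0,-0.05,0.05,0.4,-1,-0.55,0.95,0,-0.05,0.05,0.4,-1,-0.5,0.95,0,-0.05,0.05,0.4,-1,-0.5,0.95,0,-0.05,0.05,0.3,-1,-0.5,0.95,0,-0.05,0.05,0.1,-1,-0.5,0.95,0,0,0,0,-1,-0.5,0.95,0,0,0,0,-1,-0.5,0.95,0,0,0,0,-1])

```text
time: 2.77
tool_pos: [460.3, 372.4, 209.9]
tcp_rot: [-3.134, 0.006, 1.572]
contact_force: [0.7, 0.9, 0.3]
grip_width: 92.0
```

```bash
python3 go.py 614 331 180 1.5708
```

```text
t 2.77 pos [460.3 372.4 209.9] rot [-3.1343  0.0059  1.572 ] F [0.7 0.9 0.3] w 92.0
shift units [-2.07  7.69  1.45] turn units [-0.1   0.09  0.02]
```

Request:
step_arm(moves=[-0.25,0.95,0.1,-0.03,0.03,0,-1,-0.25,0.95,0.1,-0.03,0.03,0,-1,-0.25,0.95,0.1,-0.03,0.03,0,-1,-0.25,0.95,0.1,0,0,0,-1,-0.25,0.95,0.1,0,0,0,-1,-0.25,0.95,0.1,0,0,0,-1,-0.2,0.8,0.1,0,0,0,-1,-0.1,0.6,0.1,0,0,0,-1])

```text
time: 3.43
tool_pos: [609.1, 330.4, 188.1]
tcp_rot: [-3.134, 0.003, 1.569]
contact_force: [-0.5, 0.8, -0.4]
grip_width: 91.8
```

```bash
python3 go.py 614 331 180 1.5708
python3 - <<'E'
from h import *
a=capture('top')[:,:,::-1];b=capture('side')[:,:,::-1]
cv2.imwrite('pics/top1.png',a);cv2.imwrite('pics/side1.png',b)
crop('top',180,160,280,230,'t1',6,a);crop('side',200,180,330,340,'s1',3.7,b)
p=get_obs()['tool_pos'];print((proj('top',p)-[180,160])*6,(proj('side',p)-[200,180])*3.7)
E
```

```text
t 3.43 pos [609.1 330.4 188.1] rot [-3.1338  0.0035  1.5688] F [-0.5  0.8 -0.4] w 91.8
shift units [0.03 0.25 0.4 ] turn units [-0.11  0.05 -0.03]
[[129.39333905 192.45784564]] [[199.74605665 203.71115762]]
```

View pics/t1.png

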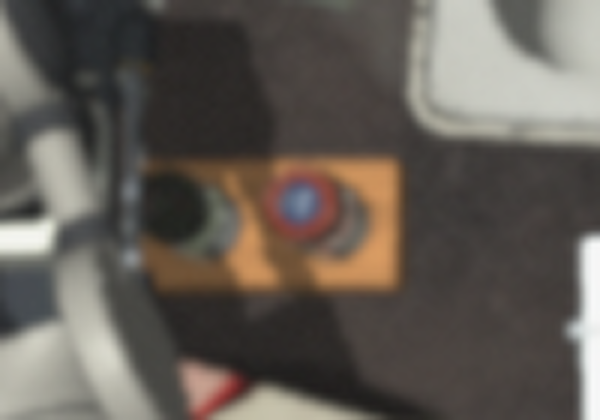

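View pics/s1.png

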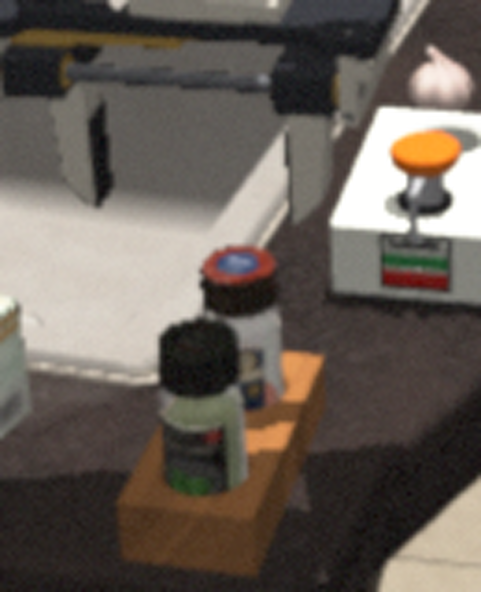

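Request:
step_arm(moves=[-0.05,0.25,0.5,-0.05,0.03,0,-1,-0.03,0,0.9,-0.05,0.03,0,-1,0,0,0.9,0,0,0,-1,0,0,0.9,0,0,0,-1,0,0,0.9,0,0,0,-1,0,0,0.9,0,0,0,-1])

```text
time: 4.03
tool_pos: [612.6, 330.8, 85.2]
tcp_rot: [3.137, -0.004, 1.57]
contact_force: [-0.3, -0.3, -0.4]
grip_width: 91.9
```

```bash
python3 go.py 614 332 62 1.5708
```

```text
t 4.03 pos [612.6 330.8  85.2] rot [ 3.1371 -0.004   1.5703] F [-0.3 -0.3 -0.4] w 91.9
shift units [0.05 0.07 1.16] turn units [ 0.06 -0.06 -0.01]
```

Request:
step_arm(moves=[0.06,0.07,0.6,0.05,-0.05,0,-1,0,0,0.45,0,0,0,-1,0,0,0,0,0,0,-1])

```text
time: 4.28
tool_pos: [609.5, 332.0, 57.3]
tcp_rot: [-3.133, 0.003, 1.572]
contact_force: [0.0, -0.7, 0.1]
grip_width: 92.1
```

```bash
python3 go.py 614 332 62 1.5708
python3 - <<'E'
from h import *
b=capture('side')[:,:,::-1]
crop('side',215,210,325,330,'s2',6,b)
E
```

```text
t 4.28 pos [609.5 332.   57.3] rot [-3.1334  0.0032  1.5721] F [ 0.  -0.7  0.1] w 92.1
shift units [-0.    0.22 -0.24] turn units [-0.12  0.05  0.02]
```

View pics/s2.png

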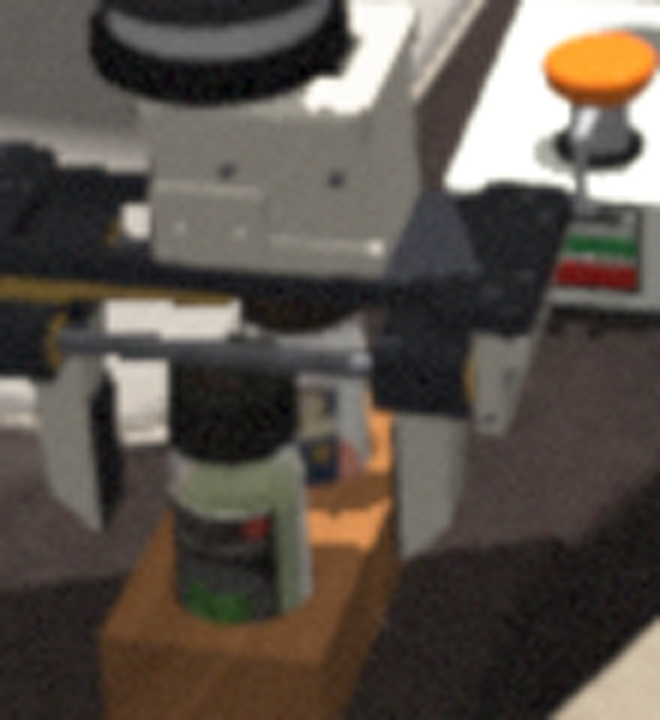

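Request:
step_arm(moves=[0,0.2,-0.25,-0.1,0.04,0,-1,0,0.05,-0.05,0,0,0,-1])

```text
time: 4.5
tool_pos: [615.7, 332.9, 66.0]
tcp_rot: [3.139, -0.001, 1.573]
contact_force: [0.4, 0.1, 1.7]
grip_width: 91.4
```

```bash
python3 go.py 614 332 62 1.5708
```

```text
t 4.5 pos [615.7 332.9  66. ] rot [ 3.1393e+00 -1.1000e-03  1.5728e+00] F [0.4 0.1 1.7] w 91.4
shift units [-0.05 -0.08  0.2 ] turn units [ 0.03 -0.02  0.03]
```

Request:
step_arm(moves=[-0.03,-0.05,0.1,0,0,0,0,0,0,0,0,0,0,0.5,0,0,0,0,0,0,1,0,0,0,0,0,0,1,0,0,0,0,0,0,1])

```text
time: 4.92
tool_pos: [617.3, 332.9, 68.9]
tcp_rot: [3.131, -0.004, 1.572]
contact_force: [-0.2, 0.5, -0.3]
grip_width: 63.2
```

```bash
python3 go.py 614 332 62 1.5708
```

```text
t 4.92 pos [617.3 332.9  68.9] rot [ 3.1314 -0.0043  1.5723] F [-0.2  0.5 -0.3] w 63.2
shift units [-0.05 -0.17  0.34] turn units [ 0.15 -0.06  0.02]
```

Request:
step_arm(moves=[-0.05,-0.15,0.3,0.1,-0.04,0,0.4,0,0,0,0,0,0,0.4])

```text
time: 5.08
tool_pos: [614.2, 331.8, 62.8]
tcp_rot: [3.138, -0.002, 1.572]
contact_force: [-0.3, -0.0, -0.6]
grip_width: 49.8
```

```bash
python3 go.py 614 332 62 1.5708
```

```text
t 5.08 pos [614.2 331.8  62.8] rot [ 3.1384e+00 -1.5000e-03  1.5722e+00] F [-0.3 -0.  -0.6] w 49.8
shift units [ 0.01 -0.01  0.04] turn units [ 0.05 -0.02  0.02]
```

Request:
step_arm(moves=[0,0,0,0.03,0,0,1,0,0,0,0,0,0,1,0,0,0,0,0,0,1,0,0,0,0,0,0,1])

```text
time: 5.42
tool_pos: [614.0, 331.7, 62.4]
tcp_rot: [3.141, -0.001, 1.572]
contact_force: [0.3, -0.2, 0.9]
grip_width: 40.2
```

```bash
python3 go.py 614 332 62 1.5708
python3 - <<'E'
from h import *
b=capture('side')[:,:,::-1]
crop('side',215,210,325,330,'s3',6,b)
E
```

```text
t 5.42 pos [614.  331.7  62.4] rot [ 3.1414e+00 -1.2000e-03  1.5722e+00] F [ 0.3 -0.2  0.9] w 40.2
shift units [ 0.01 -0.    0.02] turn units [ 0.   -0.02  0.02]
```

View pics/s3.png

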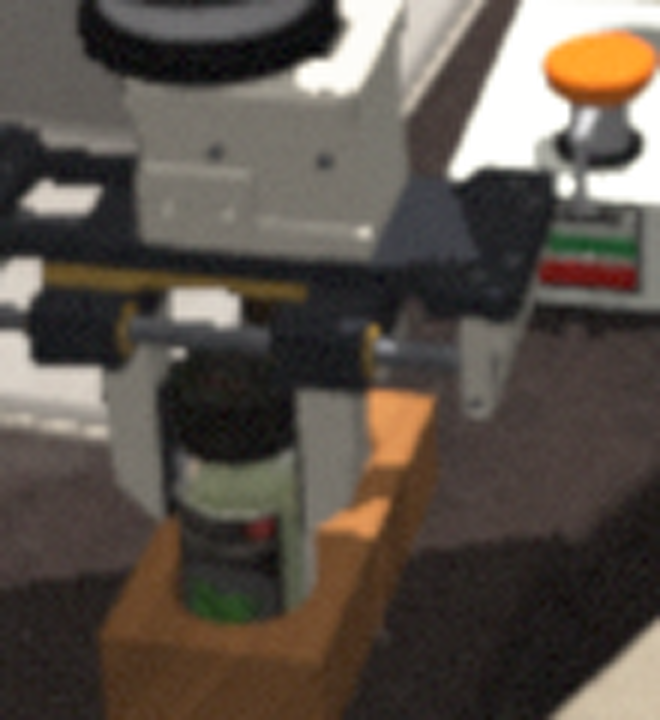

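Request:
step_arm(moves=[0,0,-0.2,0,0,0,1,0,0,-0.4,0,0,0,1,0,0,-0.5,0,0,0,1,0,0,-0.6,0,0,0,1,0,0,-0.6,0,0,0,1,0,0,-0.6,0,0,0,1,0,0,-0.6,0,0,0,1,0,0,-0.6,0,0,0,1])

```text
time: 6.13
tool_pos: [612.3, 331.0, 149.7]
tcp_rot: [-3.136, 0.001, 1.572]
contact_force: [-0.0, -0.1, -1.4]
grip_width: 40.8
```

```bash
python3 go.py 546 -6.7 200 1.5708
python3 - <<'E'
from h import *
b=capture('side')[:,:,::-1]
crop('side',215,150,325,310,'s4',4,b)
E
```

```text
t 6.13 pos [612.3 331.  149.7] rot [-3.1364e+00  8.0000e-04  1.5722e+00] F [-0.  -0.1 -1.4] w 40.8
shift units [-16.88  -3.35  -2.48] turn units [-0.07  0.01  0.02]
```

View pics/s4.png

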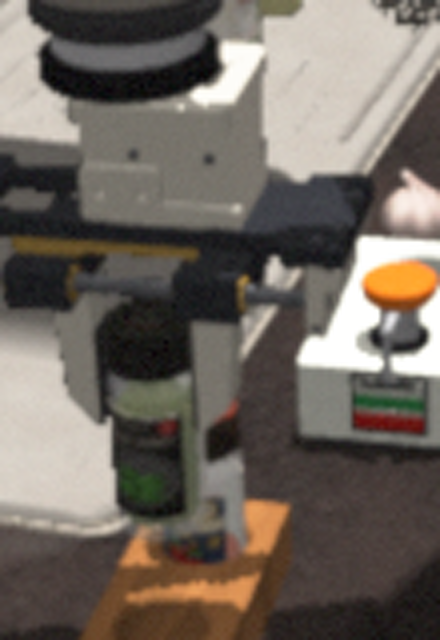

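Request:
step_arm(moves=[0,0,-0.6,-0.05,0,0,1,0,0,-0.6,-0.03,0,0,1,0,0,-0.6,0,0,0,1,0,0,-0.5,0,0,0,1,-0.1,-0.02,-0.2,0,0,0,1,-0.2,-0.04,-0.1,0,0,0,1,-0.3,-0.06,0,0,0,0,1,-0.4,-0.08,0,0,0,0,1])

```text
time: 6.85
tool_pos: [607.6, 311.4, 212.7]
tcp_rot: [3.135, -0.003, 1.574]
contact_force: [-0.2, -0.9, -1.8]
grip_width: 40.6
```

Request:
step_arm(moves=[-0.5,-0.1,0,0,0,0,1,-0.6,-0.12,0,0,0,0,1,-0.6,-0.12,0,0,0,0,1,-0.6,-0.12,0,0,0,0,1,-0.6,-0.12,0,0,0,0,1,-0.6,-0.12,0,0,0,0,1,-0.6,-0.12,0,0,0,0,1,-0.6,-0.12,0,0,0,0,1])

```text
time: 7.52
tool_pos: [583.4, 206.6, 205.2]
tcp_rot: [-3.135, 0.002, 1.573]
contact_force: [0.7, -0.2, -1.0]
grip_width: 40.2
```

```bash
python3 go.py 546 -6.7 180 1.5708
```

```text
t 7.52 pos [583.4 206.6 205.2] rot [-3.1351e+00  2.3000e-03  1.5730e+00] F [ 0.7 -0.2 -1. ] w 40.2
shift units [-10.66  -1.88   1.3 ] turn units [-0.09  0.03  0.03]
```

Request:
step_arm(moves=[-0.6,-0.1,0,0,0,0,1,-0.6,-0.1,0,0,0,0,1,-0.6,-0.1,0,0,0,0,1,-0.6,-0.1,0,0,0,0,1,-0.6,-0.1,0,0,0,0,1,-0.6,-0.1,0,0,0,0,1,-0.6,-0.1,0,0,0,0,1,-0.6,-0.1,0,0,0,0,1])

```text
time: 8.18
tool_pos: [564.5, 99.5, 204.4]
tcp_rot: [-3.133, 0.003, 1.572]
contact_force: [-1.1, -0.2, -1.5]
grip_width: 40.3
```

Request:
step_arm(moves=[-0.6,-0.1,0,0,0,0,1,-0.6,-0.1,0,0,0,0,1,-0.6,-0.1,0,0,0,0,1,-0.6,-0.1,0,0,0,0,1,-0.5,-0.1,0,0,0,0,1,-0.4,-0.1,0,0,0,0,1,-0.3,-0.1,0,0,0,0,1,-0.2,-0.05,0,0,0,0,1])

```text
time: 8.85
tool_pos: [547.8, 13.1, 205.1]
tcp_rot: [-3.133, 0.004, 1.57]
contact_force: [0.5, -0.1, -1.6]
grip_width: 40.3
```

```bash
python3 go.py 546 -6.7 180 1.5708
```

```text
t 8.85 pos [547.8  13.1 205.1] rot [-3.1332  0.0036  1.57  ] F [ 0.5 -0.1 -1.6] w 40.3
shift units [-0.99 -0.08  1.26] turn units [-0.12  0.05 -0.01]
```

Request:
step_arm(moves=[-0.3,-0.05,0.2,-0.05,0.02,0,1,-0.3,0,0.5,-0.03,0.02,0,1,-0.2,0,0.6,0,0,0,1,-0.1,0,0.6,0,0,0,1,-0.05,0,0.6,0,0,0,1,0,0,0.4,0,0,0,1,0,0,0.2,0,0,0,1,0,0,0,0,0,0,1])

```text
time: 9.52
tool_pos: [546.6, -8.0, 139.9]
tcp_rot: [3.141, -0.0, 1.571]
contact_force: [-0.5, 0.4, -1.2]
grip_width: 40.4
```

```bash
python3 go.py 546 -6.7 130 1.5708;python3 - <<'E'
from h import *
a=capture('top')[:,:,::-1];b=capture('side')[:,:,::-1]
cv2.imwrite('pics/top5.png',a);cv2.imwrite('pics/side5.png',b)
crop('top',270,170,370,250,'t5',7,a);crop('side',260,100,380,270,'s5',3.5*1.2,b)
E
```

```text
t 9.52 pos [546.6  -8.  139.9] rot [ 3.1409e+00 -1.0000e-04  1.5714e+00] F [-0.5  0.4 -1.2] w 40.4
shift units [ 0.06 -0.03  0.5 ] turn units [ 0.01 -0.    0.01]
```

View pics/t5.png

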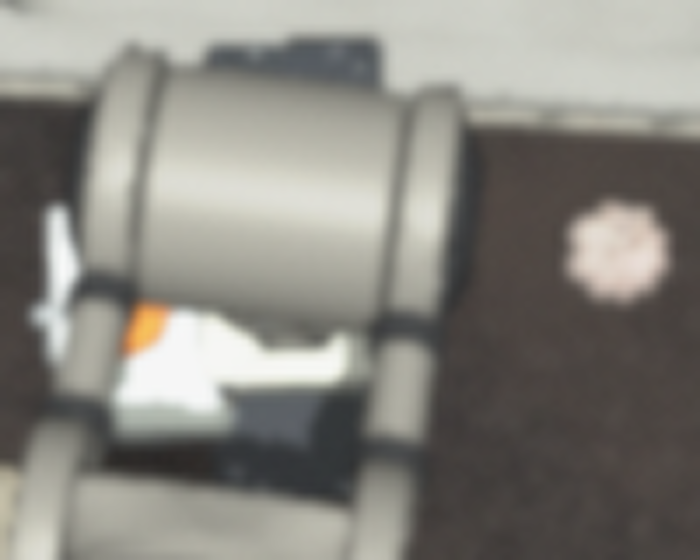

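View pics/s5.png

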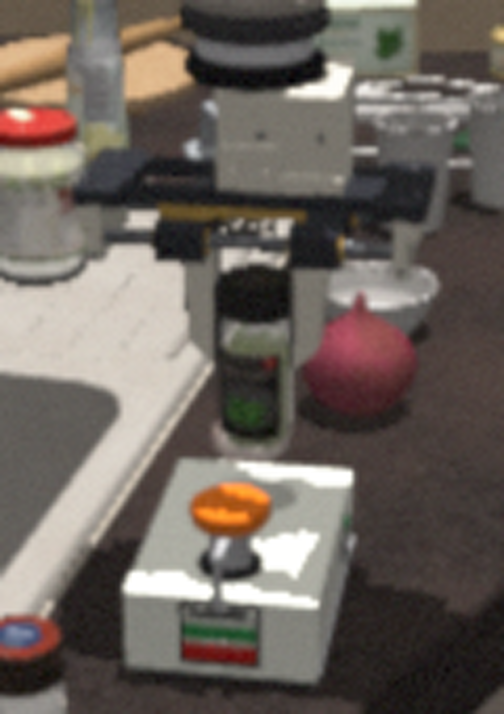

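```bash
cat > chk.py <<'E'
from ov import *
import sys
def chk(im,name,pos,x0,y0,x1,y1,s,dz=55.4):
    c=cv2.resize(im[y0:y1,x0:x1],None,fx=s,fy=s,interpolation=cv2.INTER_CUBIC)
    b=pos[2]-dz
    for l in [circ(pos[0],pos[1],b,20.5),circ(pos[0],pos[1],b+105,20.5),pose(ps,circ(0,-44,55,26)),pose(ps,box(52,80,55)),pose(ps,circ(0,44,95,22))]:
        q=(proj('side',l)-[x0,y0]+.5)*s-.5; cv2.polylines(c,[np.round(q*8).astype(int)],False,(255,255,0),1,cv2.LINE_AA,3)
    cv2.imwrite('pics/'+name+'.png',c)
if __name__=='__main__':
    chk(cv2.imread('pics/side5.png'),'c5',(546.4,-7.8,139.5),285,150,350,265,6)
E
python3 chk.py >/dev/null
```

```text
(no output)
```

View pics/c5.png

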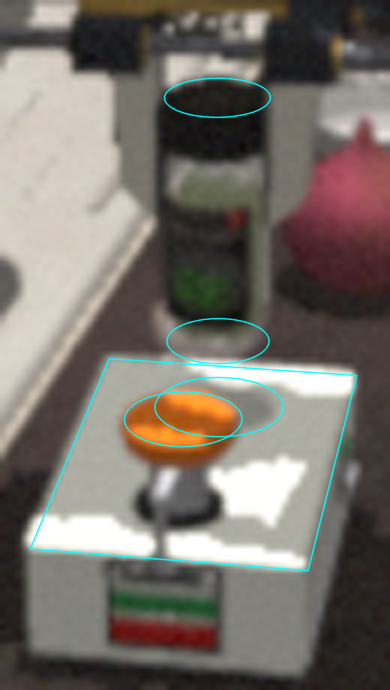

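Request:
step_arm(moves=[0.04,-0.05,0.3,0,0,0,1,0.02,0,0.4,0,0,0,1,0,0,0.3,0,0,0,1,0,0,0.1,0,0,0,1,0,0,0,0,0,0,1])

```text
time: 10.03
tool_pos: [547.4, -6.3, 118.7]
tcp_rot: [3.135, 0.001, 1.572]
contact_force: [-0.2, 0.2, -1.3]
grip_width: 40.4
```

```bash
python3 go.py 545.3 -6.8 112 1.5708
```

```text
t 10.03 pos [547.4  -6.3 118.7] rot [3.1350e+00 7.0000e-04 1.5724e+00] F [-0.2  0.2 -1.3] w 40.4
shift units [-0.03 -0.11  0.34] turn units [0.09 0.01 0.02]
```

Request:
step_arm(moves=[-0.02,-0.1,0.15,0.08,0,0,1,0,0,0.1,0,0,0,1,0,0,0.05,0,0,0,1])

```text
time: 10.28
tool_pos: [545.5, -6.7, 112.3]
tcp_rot: [3.141, 0.001, 1.573]
contact_force: [-0.6, -0.8, -2.0]
grip_width: 40.0
```

```bash
python3 go.py 545.3 -6.8 112 1.5708;python3 - <<'E'
from h import *
b=capture('side')[:,:,::-1]
cv2.imwrite('pics/side6.png',b)
from chk import *
chk(b,'c6',get_obs()['tool_pos'],285,150,350,265,6)
E
```

```text
t 10.28 pos [545.5  -6.7 112.3] rot [3.1408e+00 8.0000e-04 1.5726e+00] F [-0.6 -0.8 -2. ] w 40.0
shift units [-0.01 -0.01  0.02] turn units [0.01 0.01 0.03]
[ 6.13822114e+02  2.95444926e+02 -1.64575784e-02] -0.9429497829266922
top (35, 72, 35) [1.78 0.91]
top (35, -72, 35) [0.21 0.51]
top (-35, -72, 35) [-0.05 -0.36]
top (-35, 72, 35) [ 1.31 -0.01]
top (0, -36, 112) [0.25 0.07]
top (0, 36, 112) [-0.66  0.08]
side (-35, -72, 35) [ 0.09 -0.47]
side (-35, 72, 35) [0.11 1.24]
side (35, 72, 35) [-0.62  0.7 ]
side (35, 72, 0) [-0.44  0.16]
side (-35, 72, 0) [0.47 1.1 ]
side (0, -36, 112) [-0.03 -0.59]
side (0, 36, 112) [-0.31 -1.23]
[5.45334090e+02 3.72895786e+01 1.15485728e-02] 0.6616844829154581
top (52, 80, 55) [0.68 0.9 ]
top (52, -80, 55) [-0.76  0.73]
top (-52, -80, 55) [-0.45 -0.66]
top (-52, 80, 55) [ 0.62 -0.15]
top (0, 44, 95) [0.01 0.45]
top (0, -44, 55) [-0.19  0.07]
side (0, 44, 95) [-0.08 -1.06]
side (52, -80, 55) [-0.17  0.66]
side (-52, -80, 55) [0.07 0.71]
side (-52, 80, 55) [-1.76 -0.49]
side (52, 80, 55) [ 0.41 -0.11]
jar2 [[614.4145604  331.44005045   7.        ]] jar1 [[613.22966825 259.44980089   7.        ]] well [[545.84221576  -6.70748731  15.        ]] key [[544.82596394  81.2866445   95.        ]]
```

View pics/c6.png

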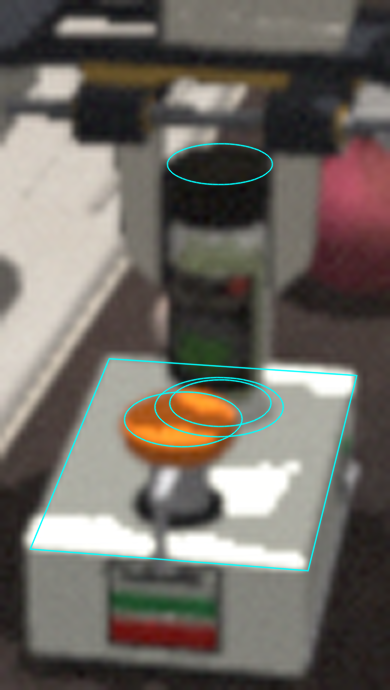

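Request:
step_arm(moves=[0,-0.05,0.2,0,0,0,1,0,0,0.2,0,0,0,1,0,0,0.2,0,0,0,1])

```text
time: 10.58
tool_pos: [545.0, -6.9, 100.3]
tcp_rot: [3.139, 0.001, 1.573]
contact_force: [0.4, 0.6, -1.8]
grip_width: 40.1
```

```bash
python3 go.py 544.6 -6.8 85 1.5708
```

```text
t 10.58 pos [545.   -6.9 100.3] rot [3.1389e+00 1.1000e-03 1.5725e+00] F [ 0.4  0.6 -1.8] w 40.1
shift units [ 0.   -0.02  0.76] turn units [0.04 0.02 0.02]
```

Jar bottom should be about 10 mm into the well, with no contact force. I'll continue down.

Request:
step_arm(moves=[0,-0.02,0.25,0.03,0.01,0,1,0,0,0.25,0,0,0,1,0,0,0.25,0,0,0,1])

```text
time: 10.83
tool_pos: [544.7, -7.0, 83.9]
tcp_rot: [3.141, 0.0, 1.572]
contact_force: [0.2, 0.5, -1.7]
grip_width: 40.2
```

```bash
python3 go.py 544.6 -6.8 70 1.5708
```

```text
t 10.83 pos [544.7  -7.   83.9] rot [3.1406e+00 5.0000e-04 1.5725e+00] F [ 0.2  0.5 -1.7] w 40.2
shift units [ 0.01 -0.01  0.69] turn units [0.01 0.01 0.02]
```

Request:
step_arm(moves=[0,0,0.25,0,0,0,1,0,0,0.2,0,0,0,1,0,0,0.1,0,0,0,1,0,0,0.1,0,0,0,1])

```text
time: 11.17
tool_pos: [545.6, -7.2, 69.8]
tcp_rot: [3.139, 0.001, 1.572]
contact_force: [-6.9, 1.0, 32.1]
grip_width: 40.4
```

```bash
python3 go.py 544.6 -6.8 70 1.5708
```

```text
t 11.17 pos [545.6  -7.2  69.8] rot [3.1392e+00 9.0000e-04 1.5725e+00] F [-6.9  1.  32.1] w 40.4
shift units [ 0.02 -0.05 -0.01] turn units [0.03 0.01 0.02]
```

Request:
step_arm(moves=[0,0,-0.03,0,0,0,1,0,0,0,0,0,0,1])

```text
time: 11.33
tool_pos: [546.0, -7.2, 71.0]
tcp_rot: [3.138, 0.001, 1.573]
contact_force: [0.4, -0.2, -1.7]
grip_width: 40.6
```

Request:
step_arm(moves=[0,0,0,0,0,0,0.3,0,0,0,0,0,0,0,0,0,0,0,0,0,-0.3,0,0,0,0,0,0,-0.6])

```text
time: 11.67
tool_pos: [545.9, -7.1, 70.9]
tcp_rot: [3.138, 0.001, 1.573]
contact_force: [0.9, -0.1, 0.3]
grip_width: 54.6
```

```bash
python3 go.py 544.6 -6.8 70 1.5708;python3 - <<'E' >/dev/null
from h import *
b=capture('side')[:,:,::-1]
crop('side',275,130,375,270,'s7',5,b)
E
```

```text
t 11.67 pos [545.9  -7.1  70.9] rot [3.1382e+00 8.0000e-04 1.5725e+00] F [ 0.9 -0.1  0.3] w 54.6
shift units [ 0.01 -0.06  0.05] turn units [0.05 0.01 0.03]
```

View pics/s7.png

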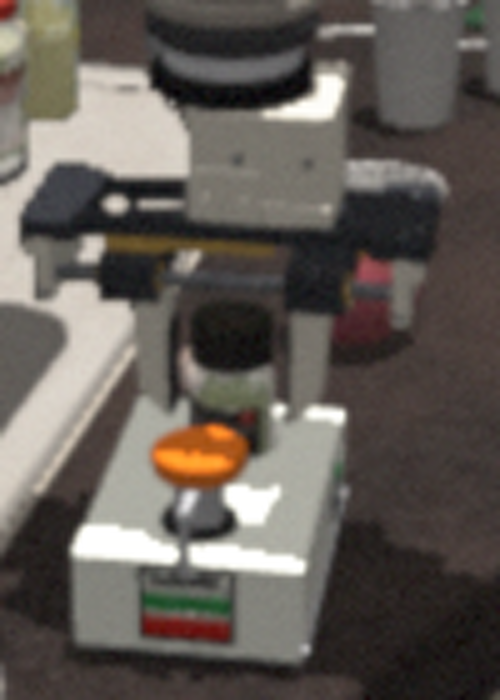

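Request:
step_arm(moves=[0,0,0,0,0,0,-0.6,0,0,-0.2,0,0,0,-0.6,0,0,-0.5,0,0,0,-0.6,0,0,-0.7,0,0,0,-0.6,0,0,-0.8,0,0,0,-0.6,0,0,-0.8,0,0,0,-0.6,0,0,-0.8,0,0,0,-0.6,0,0,-0.8,0,0,0,-0.6])

```text
time: 12.38
tool_pos: [543.6, -6.7, 167.2]
tcp_rot: [-3.139, -0.0, 1.573]
contact_force: [-0.2, -0.6, -0.0]
grip_width: 73.1
```

```bash
python3 go.py 544 81.3 150 1.5708;python3 - <<'E' >/dev/null
from h import *
b=capture('side')[:,:,::-1]
crop('side',275,130,375,270,'s8',5,b)
E
```

```text
t 12.38 pos [543.6  -6.7 167.2] rot [-3.1388e+00 -2.0000e-04  1.5725e+00] F [-0.2 -0.6 -0. ] w 73.1
shift units [4.4  0.03 0.86] turn units [-0.04 -0.    0.02]
```

View pics/s8.png

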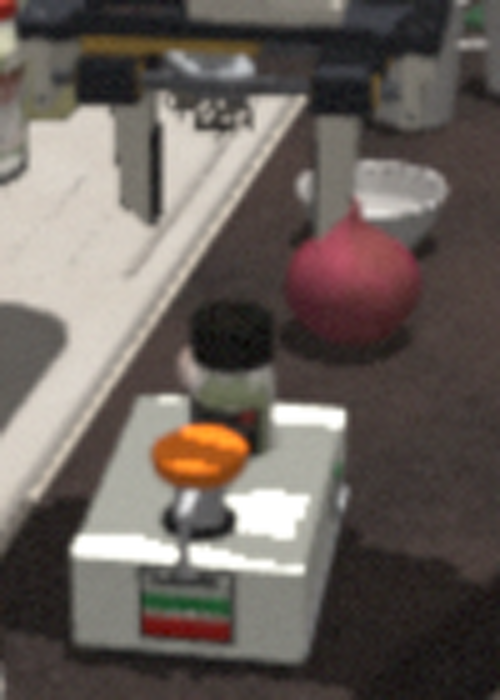

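Request:
step_arm(moves=[0.4,0,0,0,0,0,1,0.7,0,0,0,0,0,1,0.8,0,0.1,0,0,0,1,0.8,0,0.1,0,0,0,1,0.8,0,0.1,0,0,0,1,0.6,0,0.1,0,0,0,1,0.3,0,0.1,0,0,0,1,0,0,0,0,0,0,1])

```text
time: 13.1
tool_pos: [545.1, 87.1, 162.4]
tcp_rot: [3.134, 0.001, 1.571]
contact_force: [-0.2, 0.8, -0.2]
grip_width: 24.5
```

```bash
python3 go.py 544.2 81.3 110 1.5708
```

```text
t 13.1 pos [545.1  87.1 162.4] rot [3.1345e+00 9.0000e-04 1.5706e+00] F [-0.2  0.8 -0.2] w 24.5
shift units [-0.29 -0.06  2.62] turn units [ 0.1   0.01 -0.  ]
```

Request:
step_arm(moves=[-0.25,-0.03,0.2,0.05,0,0,1,0,0,0.5,0.03,0,0,1,0,0,0.6,0,0,0,1,0,0,0.5,0,0,0,1,0,0,0.2,0,0,0,1,0,0,0,0,0,0,1])

```text
time: 13.6
tool_pos: [544.2, 78.2, 118.0]
tcp_rot: [-3.141, 0.002, 1.568]
contact_force: [0.2, -0.2, -0.0]
grip_width: 0.1
```

```bash
python3 go.py 544.2 81.3 97 1.5708;python3 - <<'E' >/dev/null
from h import *
b=capture('side')[:,:,::-1]
crop('side',275,130,375,270,'s9',5,b)
E
```

```text
t 13.6 pos [544.2  78.2 118. ] rot [-3.141e+00  2.200e-03  1.568e+00] F [ 0.2 -0.2 -0. ] w 0.1
shift units [0.16 0.   1.05] turn units [-0.01  0.03 -0.04]
```

View pics/s9.png

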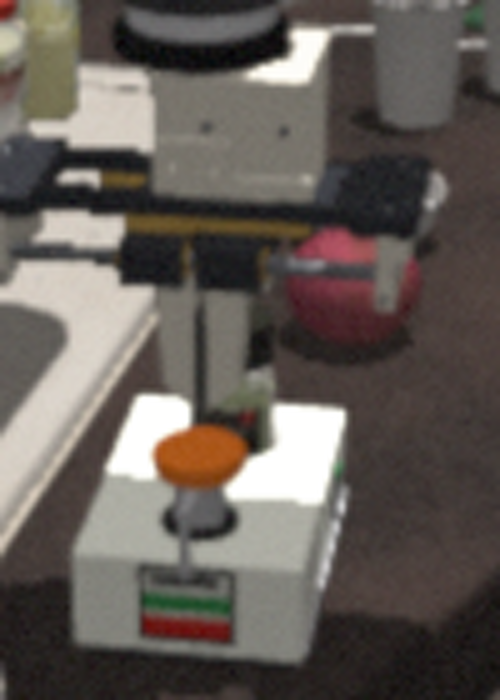

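Request:
step_arm(moves=[0.14,0,0.3,0,0.02,0,1,0,0,0.3,0,0,0,1,0,0,0.2,0,0,0,1,0,0,0.1,0,0,0,1])

```text
time: 13.98
tool_pos: [545.4, 80.3, 100.0]
tcp_rot: [3.139, 0.001, 1.567]
contact_force: [0.2, 1.1, -0.8]
grip_width: 0.5
```

```bash
python3 go.py 544.2 81.3 82.5 1.5708
```

```text
t 13.98 pos [545.4  80.3 100. ] rot [3.1392e+00 7.0000e-04 1.5667e+00] F [ 0.2  1.1 -0.8] w 0.5
shift units [ 0.05 -0.06  0.87] turn units [ 0.03  0.01 -0.06]
```

Request:
step_arm(moves=[0.04,-0.05,0.2,0,0,0,1,0,0,0.2,0,0,0,1,0,0,0.15,0,0,0,1])

```text
time: 14.23
tool_pos: [544.7, 81.3, 88.9]
tcp_rot: [3.138, 0.001, 1.567]
contact_force: [-2.5, -0.4, 4.9]
grip_width: 0.4
```

```bash
python3 go.py 544.2 81.3 82.5 1.5708
```

```text
t 14.23 pos [544.7  81.3  88.9] rot [3.1380e+00 9.0000e-04 1.5672e+00] F [-2.5 -0.4  4.9] w 0.4
shift units [ 0.   -0.02  0.32] turn units [ 0.05  0.01 -0.05]
```

Request:
step_arm(moves=[0,0,0.15,0,0,0,1,0,0,0.1,0,0,0,1,0,0,0.05,0,0,0,1])

```text
time: 14.48
tool_pos: [544.7, 81.3, 83.5]
tcp_rot: [3.137, 0.001, 1.568]
contact_force: [-3.1, -0.3, 6.1]
grip_width: 0.2
```

```bash
python3 go.py 544.2 81.3 82.5 1.5708;python3 - <<'E' >/dev/null
from h import *
b=capture('side')[:,:,::-1]
crop('side',275,180,355,270,'s10',6.5,b)
E
```

```text
t 14.48 pos [544.7  81.3  83.5] rot [3.1372e+00 1.3000e-03 1.5676e+00] F [-3.1 -0.3  6.1] w 0.2
shift units [ 0.   -0.02  0.05] turn units [ 0.06  0.02 -0.05]
```

View pics/s10.png

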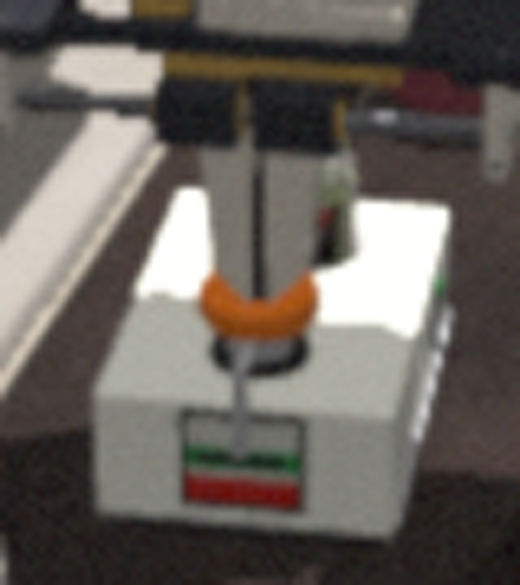

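Request:
step_arm(moves=[0,0,0.05,0,0,0,1,0,0,0,0,0,0,1,0,0,0,0,0,0,1,0,0,0,0,0,0,1])

```text
time: 14.87
tool_pos: [544.7, 81.3, 84.4]
tcp_rot: [3.136, 0.002, 1.568]
contact_force: [-2.8, -0.5, 5.8]
grip_width: 0.7
```

Request:
step_arm(moves=[0,0,0,0,0,0,1,0,0,0,0,0,0,1,0,0,0,0,0,0,1,0,0,0,0,0,0,1])

```text
time: 15.2
tool_pos: [544.7, 81.3, 86.4]
tcp_rot: [3.134, 0.002, 1.569]
contact_force: [-2.2, 0.2, 6.0]
grip_width: 0.8
```

```bash
python3 go.py 544.2 81.3 82.5 1.5708;python3 - <<'E' >/dev/null
from h import *
b=capture('side')[:,:,::-1]
crop('side',295,235,335,265,'s11',16,b)
E
```

```text
t 15.2 pos [544.7  81.3  86.4] rot [3.1340e+00 2.2000e-03 1.5688e+00] F [-2.2  0.2  6. ] w 0.8
shift units [ 0.   -0.03  0.2 ] turn units [ 0.11  0.03 -0.03]
```

View pics/s11.png

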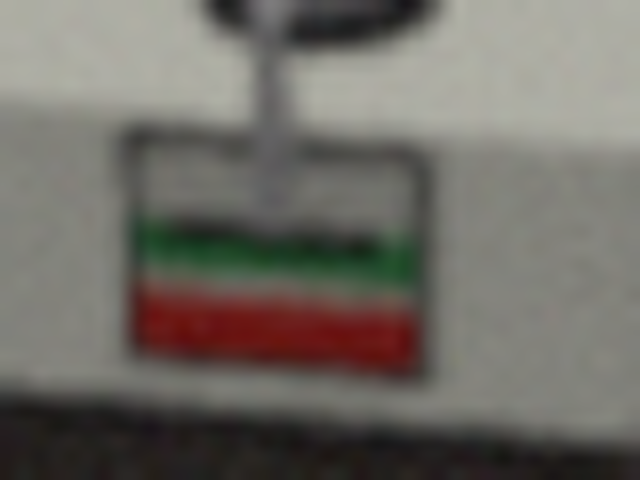

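Request:
step_arm(moves=[0,0,0.12,0.04,0,0,1,0,0,0.08,0.03,0,0,1,0,0,0.05,0.02,0,0,1,0,0,0.03,0.01,0,0,1])

```text
time: 15.58
tool_pos: [544.7, 81.3, 83.1]
tcp_rot: [3.139, 0.003, 1.569]
contact_force: [-2.7, -0.8, 6.1]
grip_width: 0.6
```

Request:
step_arm(moves=[0,0,0.025,0.01,0,0,1,0,0,0.025,0.01,0,0,1,0,0,0.025,0.01,0,0,1,0,0,0.025,0.01,0,0,1])

```text
time: 15.92
tool_pos: [544.7, 81.2, 83.3]
tcp_rot: [3.141, 0.003, 1.57]
contact_force: [-2.5, -1.0, 6.3]
grip_width: 0.2
```

```bash
python3 go.py 544.2 81.3 82.5 1.5708
```

```text
t 15.92 pos [544.7  81.2  83.3] rot [3.1405e+00 3.0000e-03 1.5699e+00] F [-2.5 -1.   6.3] w 0.2
shift units [ 0.   -0.03  0.04] turn units [ 0.02  0.04 -0.01]
```

Request:
step_arm(moves=[0,0,0.06,0.007,0.01,0,1,0,0,0.04,0.007,0.01,0,1,0,0,0.027,0.007,0,0,1,0,0,0.027,0.007,0,0,1,0,0,0.027,0.007,0,0,1,0,0,0.027,0.007,0,0,1])

```text
time: 16.42
tool_pos: [544.7, 81.3, 82.6]
tcp_rot: [3.141, 0.002, 1.571]
contact_force: [-2.2, -0.6, 6.4]
grip_width: 0.5
```

Request:
step_arm(moves=[0,0,0.027,0.007,0,0,1,0,0,0.027,0.007,0,0,1,0,0,0.027,0.007,0,0,1,0,0,0.027,0.007,0,0,1,0,0,0.027,0.007,0,0,1,0,0,0.027,0.007,0,0,1,0,0,0.027,0.007,0,0,1,0,0,0.027,0.007,0,0,1])

```text
time: 17.08
tool_pos: [544.7, 81.2, 82.9]
tcp_rot: [3.141, 0.003, 1.572]
contact_force: [-2.5, -0.8, 6.7]
grip_width: 0.4
```

```bash
python3 go.py 544.2 81.3 82 1.5708;python3 - <<'E' >/dev/null
from h import *
b=capture('side')[:,:,::-1]
crop('side',295,235,335,265,'s12',16,b)
E
```

```text
t 17.08 pos [544.7  81.2  82.9] rot [3.1412e+00 3.1000e-03 1.5717e+00] F [-2.5 -0.8  6.7] w 0.4
shift units [ 0.   -0.03  0.05] turn units [0.01 0.04 0.01]
```

View pics/s12.png

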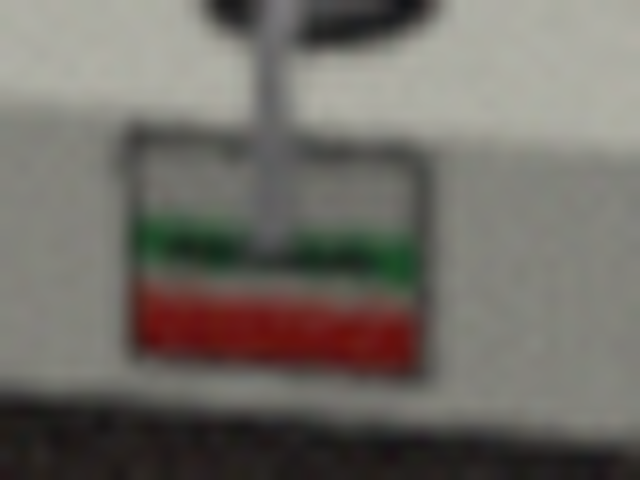

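Request:
step_arm(moves=[0,0,0.029,0.007,0.005,0,1,0,0,0.029,0.007,0.005,0,1,0,0,0.029,0.007,0,0,1,0,0,0.029,0.007,0,0,1,0,0,0.029,0.007,0,0,1,0,0,0.029,0.007,0,0,1,0,0,0.029,0.007,0,0,1,0,0,0.029,0.007,0,0,1])

```text
time: 17.8
tool_pos: [544.7, 81.3, 82.9]
tcp_rot: [-3.142, 0.003, 1.573]
contact_force: [-2.4, -0.2, 6.7]
grip_width: 0.2
```

Request:
step_arm(moves=[0,0,0.029,0.007,0.005,0,1,0,0,0.029,0.007,0.005,0,1,0,0,0.029,0.007,0,0,1,0,0,0.029,0.007,0,0,1,0,0,0.029,0.007,0,0,1,0,0,0.029,0.007,0,0,1,0,0,0.029,0.007,0,0,1,0,0,0.029,0.007,0,0,1])

```text
time: 18.47
tool_pos: [544.7, 81.3, 82.9]
tcp_rot: [-3.141, 0.003, 1.574]
contact_force: [-2.4, -0.6, 6.1]
grip_width: 0.5
```

Request:
step_arm(moves=[0,0,0.029,0.007,0.005,0,1,0,0,0.029,0.007,0.005,0,1,0,0,0.029,0.007,0,0,1,0,0,0.029,0.007,0,0,1,0,0,0.029,0.007,0,0,1,0,0,0.029,0.007,0,0,1,0,0,0.029,0.007,0,0,1,0,0,0.029,0.007,0,0,1])

```text
time: 19.13
tool_pos: [544.7, 81.3, 82.9]
tcp_rot: [-3.141, 0.003, 1.574]
contact_force: [-2.3, -0.8, 7.0]
grip_width: 0.5
```

Request:
step_arm(moves=[0,0,0.029,0.007,0.005,0,1,0,0,0.029,0.007,0.005,0,1,0,0,0.029,0.007,0,0,1,0,0,0.029,0.007,0,0,1,0,0,0.029,0.007,0,0,1,0,0,0.029,0.007,0,0,1,0,0,0.029,0.007,0,0,1,0,0,0.029,0.007,0,0,1])

```text
time: 19.8
tool_pos: [544.8, 81.3, 82.9]
tcp_rot: [-3.14, 0.003, 1.575]
contact_force: [-1.9, -0.7, 7.0]
grip_width: 0.3
```

Request:
step_arm(moves=[0,0,0.029,0.007,0.005,0,1,0,0,0.029,0.007,0.005,0,1,0,0,0.029,0.007,0,0,1,0,0,0.029,0.007,0,0,1,0,0,0.029,0.007,0,0,1,0,0,0.029,0.007,0,0,1,0,0,0.029,0.007,0,0,1,0,0,0.029,0.007,0,0,1])

```text
time: 20.47
tool_pos: [544.8, 81.3, 82.9]
tcp_rot: [-3.14, 0.003, 1.576]
contact_force: [-2.9, -0.3, 6.5]
grip_width: 0.4
```

Run:
```python
from h import *
a=capture('side')[:,:,::-1]
for i in range(6): 
    print(get_obs()['tool_pos'].round(1)); b=capture('side')[:,:,::-1]
crop('side',295,235,335,265,'s13',16,b); crop('side',200,120,380,330,'s14',2.8,b); cv2.imwrite('pics/top14.png',capture('top')[:,:,::-1])
o=get_obs();print(o['time'],o['tool_pos'],o['contact_force'])
```

```text
[544.7  81.3  82.9]
[544.8  81.2  82.9]
[544.8  81.3  82.9]
[544.8  81.3  82.9]
[544.8  81.3  82.9]
[544.7  81.3  82.9]
20.8667 [544.76519642  81.27073072  82.90349447] [-2.35208278 -0.29736486  7.22023258]
```

View pics/s13.png

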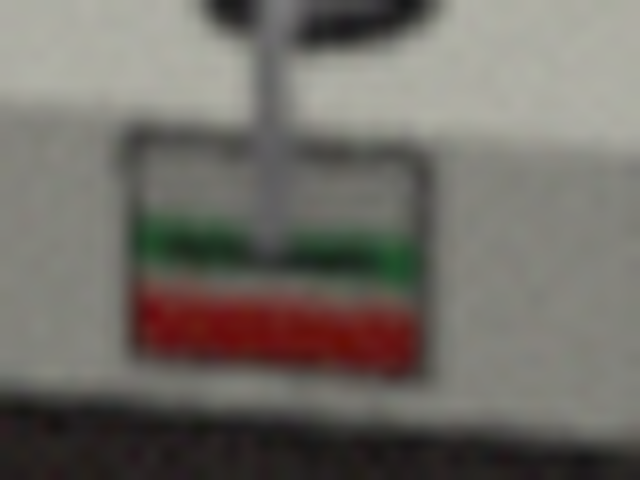

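View pics/s14.png

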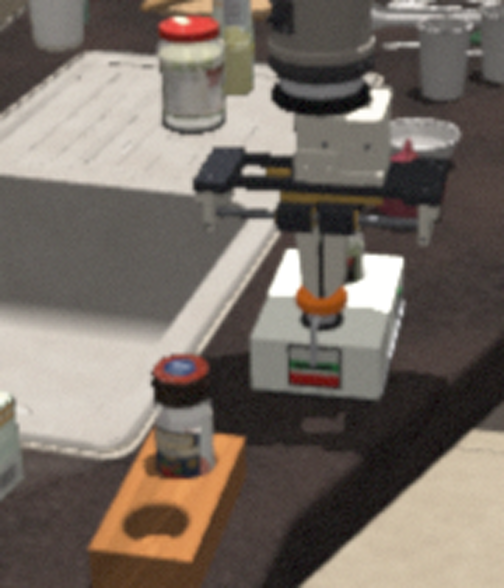

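The pointer has stayed mid-green since about t = 15.6 s, and the position is stable with the target fixed. I'm handing the job in.

Run:
```python
from plant import *
close_job()
```

```text
the job is handed in; nothing more can be done
```

I moved the green-herb jar from the rack into the sealer's well, let go of it, and pressed the orange key with the closed gripper. I handed the job in at about 20.9 s with the key still held in the green.

- **Jar:** The jar met the well floor with the tool tip (TCP) at 69.8 mm, where about 70 mm was expected. The push briefly reached 32 N through the jar. After release, the picture showed it upright in the well.
- **Key:** The last pictures showed the pointer in the middle of the green band. The press was about 12 mm at a steady 7 N and held from about 15.6 s to 20.9 s. On the first press the key crept up to about 8.6 mm, right at the green band's upper edge, so I pressed it back down before this hold. The deepest press I measured was about 12.4 mm, well short of the red band at 20.5 mm.
- **Other things:** The other jar was still in the rack. I saw no sign that anything else had moved, but the gripper partly hid the onion and bowl in the last picture. The garlic was hidden there, and I did not look at the final top view.
- **Disagreement:** The measured key force was about 1 N below the nominal spring value for that depth. I relied on the pointer picture and the position instead.

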